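Lock the mill rotor

TASK

Lock the mill's rotor for servicing: push the red peg round with closed fingertips until the slot in the steel disc lines up with the yellow bar, then push the bar's tail so that it slides along its guide into the slot, fully home against the slot's end. Only push: do not take the peg or the bar between the fingers or lift the bar, leave the jar, weight, bottle and brush where they stand, and finish clear of everything.

Things in the scene. Friction and masses are not known exactly. Their poses are not given: they have to be found in the camera images.
- deck: White fixed mill deck, 220 (x) x 420 (y) mm, top 30 mm above its origin on the bench. Its y axis is the bar's sliding direction, bar towards disc; the disc's axis is at y = 60 mm. Two aluminium rails, 18 mm high, 14 mm wide, 19 mm apart, flank the bar from y = -75 to -12 mm; behind them the deck is open. A grey control strip, top at 64 mm, crosses it from y = 155 to 210 mm.
- lock_disc (a joint): Turn of the steel disc about its vertical axis, rad, anticlockwise from above positive; 0 or any whole turn: slot points straight at the bar (deck's -y). No stops; drag about 0.06 N m; stays where left. Disc 130 mm across, 14 thick, top 48 mm above the bench; hub 28 mm across, top at 54. One open slot, 21 mm wide, yellow lines beside it, from the rim to 33 mm from the axis.
- disc_axis (a point): Point on the disc's axis at the height of the disc's top face.
- peg_top (a point): Top centre of the red upright peg fixed on the disc, 12 mm in diameter, 32 mm tall (from 48 to 80 mm above the bench), 45 mm from the disc's axis, exactly opposite the slot.
- slot_mouth (a point): Middle of the slot's open mouth at the disc's rim, 65 mm from the axis, at half the disc's thickness; turns with the disc.
- slot_home (a point): Fixed point on the deck where the slot's mouth lies when the slot is lined up with the bar; 5 mm from the deck's origin along its -y. The slot's end then lies 32 mm further along +y, at y = 27 mm in the deck's frame.
- bar_nose (a point): Tip of the rounded (8 mm radius) nose of the yellow bar, half-way up. The bar is loose, 110 mm long, 16 wide, 24 tall, about 0.3 kg, and lies flat on the deck (30 to 54 mm above the bench) between the rails, along the deck's y. It slides with 1 to 3 N, starts with its nose 7 to 27 mm short of the disc's rim, and enters the disc only by the slot.
- bar_tail (a point): Centre of the flat rear end of the yellow bar, half-way up (42 mm above the bench); the end to push, towards the deck's +y. It stays behind the rails, at y = -83 mm in the deck's frame when home.
- jar_mid (a point): Bystander: centre of a closed steel jar, 48 mm diameter, 52 mm tall, standing on the deck to one side of the bar's tail (swaps sides with the weight).
- weight_mid (a point): Bystander: centre of a knobbed brass weight, 38 mm diameter, 45 mm tall, standing on the deck on the other side of the bar's tail.
- vial_mid (a point): Bystander: centre of an amber bottle, 44 mm diameter, 85 mm tall, on the bench on the robot's side of the deck.
- brush_grip (a point): Bystander: handle of a 170 mm brush lying on the bench beyond the deck.
Things that resemble listed ones, but are neither listed nor needed, are in the scene too. What is meant by the part that bears bar_nose is not black, and is the larger of those in its own colour.

How it is judged (in metres and radians):
On the way, in this order (a step that is already met when the one before it is completed fails the run):
1. the slot is lined up with the bar (mouth within 8 mm of its place) while the bar is still outside the disc (horizontal distance between slot_mouth and slot_home below 0.008 m and y of bar_nose in the frame of deck below 0.001 m), for 0.2 s.
2. the bar is home in the slot (horizontal distance between slot_mouth and slot_home below 0.008 m and y of bar_nose in the frame of deck above 0.023 m), for 0.2 s.
At the end, for the whole second after the job is handed in: The slot's mouth lies within 8 mm of its place before the bar; the bar lies flat between its rails with its nose within 4 mm of the slot's end and within 5 mm of the centre line; disc and bar are at rest; the bystanders are within 20 mm of where they stood (all of step 2 and x of bar_nose in the frame of deck between -0.005 and 0.005 m and z of each of bar_nose, bar_tail in the frame of deck below 0.046 m and linear speed of bar below 0.01 m/s and velocity of joint lock_disc between -0.05 and 0.05 rad/s and distance of each of jar_mid, weight_mid, vial_mid, brush_grip from where it was at the start of the episode below 0.02 m); the robot touches nothing.
It fails at once if the bar is lifted (nose or tail raised more than 10 mm) (z of any of bar_nose, bar_tail in the frame of deck above 0.052 m).
It fails at once if the bar is taken between the fingers (the grasp point comes down onto it) (y of the grasp point in the frame of bar_tail between 0.003 and 0.11 m and x of the grasp point in the frame of bar_tail between -0.008 and 0.008 m and z of the grasp point in the frame of bar_tail below 0.027 m).
It fails at once if the peg is taken between the fingers (the grasp point comes down onto it) (horizontal distance between the grasp point and peg_top below 0.007 m and z of the grasp point in the frame of peg_top below 0.014 m).
It fails at once if the jar, weight, bottle or brush is moved by more than 20 mm (distance of any of jar_mid, weight_mid, vial_mid, brush_grip from where it was at the start of the episode above 0.02 m).
It also fails if it takes over 51 s, if anything falls off the work surface, if the arm or the gripper's body presses on something with over 40 N, if the wrist force passes 120 N, or if a joint passes its speed limit or range.

ROBOT

A 6-joint arm with a two-finger parallel gripper is mounted at the origin on the work surface. World frame = base frame: x ahead of the robot, y to its left, z up, the work surface at z = 0. Lengths are in m, angles in degrees, forces in N, time in s.
With the tool pointing down it reaches from about 0.375 to 0.9 m from the base axis. Payload 3.1 kg.
Tool frame: the origin (TCP) lies at the very end of the fingers, on their centre line; the grasp point (between the pads) lies 19 mm behind it (bot.tcp_to_grasp is the distance from the TCP to the grasp point, in m); z points along the fingers, y is the direction in which the jaws open and shut (so a half turn about z gives the same grasp; the last joint's range is limited). The gripper opens to 87 mm and grips with 3 to 60 N. Pads are 19 mm wide; open, the fingers measure 117 mm over their backs; the gripper's body (75 mm by 190 mm) begins 51 mm behind the grasp point.
Start: joints at [66.205, 30.224, 82.088, -0, 67.689, -10.227], TCP at [0.147, 0.608, 0.223] pointing down, gripper open.
Joint ranges: [-176.69, 176.69], [-43.24, 126.21], [12.49, 139.97], [-82, 262], [0, 151.66], [-163.58, 163.58]. Speed limits (degrees/s): [159.86, 159.86, 180, 180, 180, 180].

INTERFACE

Orientations are given as a 3x3 rotation matrix whose columns are the frame's x, y, z axes.
In Python, from rig import telemetry, eyes, order, bot gives the robot as it stands. The module is installed in compiled form; this text tells all that it offers.
- The arm moves only by the tool servo_tool, never from a script. Its argument "targets" is a list of rows, each a list of 2 entries, a list of its own where there are three numbers: the shift along the tool's x, y, z in m, then the turn, a rotation vector about the tool's x, y, z in rad. In form: [[[tx, ty, tz], [wx, wy, wz]], ...]. A call has 1 to 12 rows; each row is the pose to reach, as a shift and turn from the pose commanded when the call began, along the tool's axes at that moment; what a row does not reach only later rows make up. A row lasts 1/8 s, in which the tool goes at most 62.5 mm and 10.7 degrees, less where a joint would pass 70% of its speed; a pose out of reach is approached as far as the arm can. A call with a gripper value outside its range is refused whole. "gripper" is the finger opening in m, from 0 to 0.087, set as the call begins (left out, the last holds). The fingers move at their own pace and stop on an object; the grip force is fixed at half the most. Time passes only in rows, so rows that repeat a pose let the fingers close. It gives the time, the measured TCP pose, the force and the opening at its end, in the units of the state.
- telemetry.read_state(): the state, without advancing time (a new reading comes with each control period).
- eyes.capture(name): name is "scene" or "top" or "wrist"; returns a dict with "pixels" (420x560x3 uint8, blue, green, red), "intrinsics" (3x3 intrinsics, pixels), "k1" (the pictures are not rectified: a ray, as slopes to the right and down, at radius r is drawn at 1 + k1 r^2 times it, then the intrinsics apply), "extrinsics" (4x4, takes a point from camera to world coordinates); the wrist camera has in their place "T_tool_cam" (4x4, takes a point from camera to tool coordinates, whose origin is the TCP and whose axes are the flange's). Camera axes: x right, y down, z forward; pixel columns grow to the right and rows downward; lengths in m; the calibration is good to about 2 mm. A picture is of the moment at which its call begins: read the wrist's pose just before it. There is no depth.
- order.hand_in(): hands the job in, once; it reports no verdict.
The state is a dict: "time_s": time; "joint_positions": joint angles; "qvel": joint speeds; "tau": joint torques, N m; "position": TCP position; "tcp_rot": TCP orientation; "force": force on the tool from outside, world axes, zero at the start; "moment": the same for the moment, N m; "opening": opening from 0.0 (shut) to 1.0 (fully open).
Only numpy, scipy, OpenCV 4.12 (cv2) and the standard library are available. Lean on these libraries where they do the work, as an engineer would, in place of code of your own. Each camera call takes 0.05 s, during which the arm holds its last target. There are 200 camera calls.

## Working session

There is one attempt and no reset: what is moved stays moved. The work goes in short steps, Python scripts to look and compute and a tool call to move; the robot and the scene stay as the last step left them, time stands still between calls to the robot, and variables do not carry over. Pictures are saved under pics/ and viewed, about 8 in all and at most 12, crops included, and the job is handed in when it is done.

Besides the shell and the picture viewer there is one more tool, called after "Emit:" in YAML: its name, and indented under it one key for each argument. servo_tool: Moves the arm, as the interface text tells. Its arguments: {"type":"object","properties":{"targets":{"type":"array","items":{"type":"array"}},"gripper":{"type":"number"}},"required":["targets"]}

```bash
mkdir -p pics
python3 - <<'E'
from rig import telemetry, eyes, bot
import cv2,pickle
s=telemetry.read_state();print(s, bot.tcp_to_grasp)
for n in("scene","top"):
    c=eyes.capture(n);pickle.dump(c,open(n+".pkl","wb"));cv2.imwrite(f"pics/{n}0.png",c["pixels"]);print({k:v for k,v in c.items() if k!="pixels"})
E
```

```text
{'time_s': 0.0, 'joint_positions': array([ 6.62038240e+01,  3.02785146e+01,  8.21560174e+01, -5.08172126e-04,
        6.76877974e+01, -1.02279289e+01]), 'qvel': array([-0.07066376, -0.03818154,  0.03351913, -0.01179987, -0.09708086,
       -0.05749934]), 'tau': array([-5.23045983e-04, -4.40034628e+01, -1.76596731e+01,  6.34554913e-02,
        5.82012499e-02, -1.61923731e-04]), 'position': array([0.1463115 , 0.60689003, 0.22157851]), 'tcp_rot': array([[-9.72091799e-01,  2.34599244e-01, -8.53950843e-04],
       [ 2.34600505e-01,  9.72089900e-01, -1.95685171e-03],
       [ 3.71041060e-04, -2.10257679e-03, -9.99997721e-01]]), 'force': array([ 0.27218879, -0.43825769, -1.20588583]), 'moment': array([ 0.00060608, -0.02166025,  0.01455917]), 'opening': 0.9980541893925019} 0.0187
{'intrinsics': array([[417.83759614,   0.        , 282.90824   ],
       [  0.        , 417.83759614, 210.30491401],
       [  0.        ,   0.        ,   1.        ]]), 'k1': -0.0026822426260921174, 'extrinsics': array([[ 0.82136929,  0.36815015, -0.43568102,  0.85045966],
       [ 0.57017753, -0.50875529,  0.6450315 , -0.52700245],
       [ 0.01581342, -0.7782246 , -0.62778692,  0.53367777],
       [ 0.        ,  0.        ,  0.        ,  1.        ]])}
{'intrinsics': array([[381.44178213,   0.        , 285.9379491 ],
       [  0.        , 381.44178213, 206.38513945],
       [  0.        ,   0.        ,   1.        ]]), 'k1': 0.020756940592158518, 'extrinsics': array([[-0.02078791, -0.98282769,  0.183351  ,  0.40238619],
       [-0.99955797,  0.01653214, -0.0247093 , -0.07139382],
       [ 0.0212538 , -0.18378361, -0.98273692,  0.76218741],
       [ 0.        ,  0.        ,  0.        ,  1.        ]])}
```

View pics/top0.png

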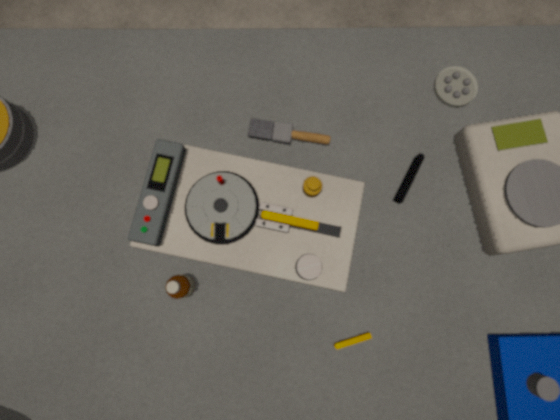

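View pics/scene0.png

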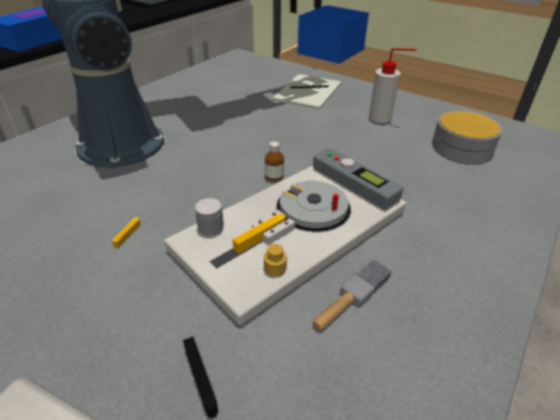

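The top view shows the yellow bar on the deck (290,220), the disc (222,206), the peg (221,181) and the slot (220,232). The candidates for the bar are the deck bar, a small loose yellow stick (353,341) and a black stick (409,178). The larger yellow one, between the rails, is the one meant. I'll confirm that in an enlarged crop.

Run:
```python
import pickle,cv2
c=pickle.load(open("top.pkl","rb"))["pixels"]
cv2.imwrite("pics/c1.png",cv2.resize(c[135:300,120:380],None,fx=3,fy=3,interpolation=cv2.INTER_CUBIC))
```

```text
(no output)
```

View pics/c1.png

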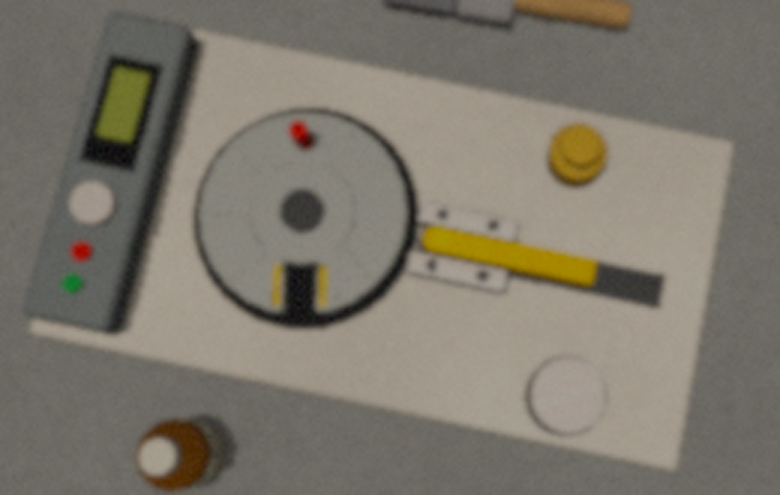

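```bash
cat > h.py <<'E'
import pickle,numpy as np,cv2
def ray(c,uv,z,T=None):
    K=c["intrinsics"];T=c["extrinsics"] if T is None else T
    d=(np.array(uv,float)-K[:2,2])/K[0,0];s=d.copy()
    for _ in range(20): s=d/(1+c["k1"]*(s@s))
    r=T[:3,:3]@[*s,1];o=T[:3,3]
    return o+r*(z-o[2])/r[2]
def proj(c,p,T=None):
    T=c["extrinsics"] if T is None else T
    q=T[:3,:3].T@(np.asarray(p)-T[:3,3]);s=q[:2]/q[2]
    return s*(1+c["k1"]*(s@s))*c["intrinsics"][0,0]+c["intrinsics"][:2,2]
E
python3 - <<'E'
from h import *
c=pickle.load(open("top.pkl","rb"))
P={}
for n,u,v,z in [("hub",302,211,.054),("peg",298,129,.08),("mouth",300,318,.048),("nose",424,238,.054),("tail",596,272,.054),("cA",733,142,.03),("cB",676,468,.03),("jar",567,393,.082),("wt",580,147,.075),("stripend",662,290,.03)]:
    P[n]=ray(c,(u/3+120,v/3+135),z);print(n,P[n].round(4))
b=P["nose"]-P["tail"];print("bar",np.linalg.norm(b),np.degrees(np.arctan2(b[1],b[0])))
e=P["cA"]-P["cB"];print("edge",np.linalg.norm(e),np.degrees(np.arctan2(e[1],e[0]))+90)
y=P["hub"]-(P["cA"]+P["cB"])/2;print(np.linalg.norm(y),np.degrees(np.arctan2(y[1],y[0])))
p=P["peg"]-P["hub"];print("peg",np.linalg.norm(p[:2]),np.degrees(np.arctan2(p[1],p[0])))
m=P["mouth"]-P["hub"];print("m",np.linalg.norm(m[:2]),np.degrees(np.arctan2(m[1],m[0])))
E
```

```text
hub [0.5386 0.0336 0.054 ]
peg [0.5848 0.0327 0.08  ]
mouth [0.472 0.035 0.048]
nose [ 0.5201 -0.0426  0.054 ]
tail [ 0.4967 -0.1498  0.054 ]
cA [ 0.5849 -0.2463  0.03  ]
cB [ 0.3754 -0.198   0.03  ]
jar [ 0.4216 -0.127   0.082 ]
wt [ 0.572  -0.1404  0.075 ]
stripend [ 0.4875 -0.1946  0.03  ]
bar 0.10967041247313247 77.68964072499583
edge 0.21497255219812847 77.01957236121699
0.2634849268375362 77.13252636473398
peg 0.0461755471423527 -1.1080869409400054
m 0.06657251667907899 178.8006787605704
```

Bar measures 110 mm long at 77.3° heading, with its nose near the rim. The slot is at 179° and must reach 257°, so the disc turns +78°. Sizes fit. I'm moving above the disc, fingers closed.

Emit:
servo_tool:
  targets:
    - [[-0.04, -0.036, 0], [0, 0, 0]]
    - [[-0.09, -0.08, 0], [0, 0, 0]]
    - [[-0.13, -0.12, 0], [0, 0, 0]]
    - [[-0.18, -0.16, 0], [0, 0, 0]]
    - [[-0.22, -0.2, 0], [0, 0, 0]]
    - [[-0.27, -0.24, 0], [0, 0, 0]]
    - [[-0.31, -0.28, 0], [0, 0, 0]]
    - [[-0.36, -0.32, 0], [0, 0, 0]]
    - [[-0.4, -0.36, 0], [0, 0, 0]]
    - [[-0.45, -0.4, 0], [0, 0, 0]]
    - [[-0.49, -0.44, 0], [0, 0, 0]]
    - [[-0.53, -0.48, 0.0], [0, 0, 0]]
  gripper: 0

```text
time_s: 1.6
position: [0.5498, 0.0148, 0.2222]
tcp_rot: [[-0.972, 0.235, -0.001], [0.235, 0.972, 0.0], [0.001, 0.0, -1.0]]
force: [0.5, 0.7, -0.2]
opening: 0.004
```

Emit:
servo_tool:
  targets:
    - [[-0.025, -0.01, 0.02], [0, 0, 0]]
    - [[-0.04, -0.03, 0.05], [0, 0, 0]]
    - [[-0.04, -0.03, 0.05], [0, 0, 0]]

```text
time_s: 1.98
position: [0.5797, -0.0231, 0.1699]
tcp_rot: [[-0.971, 0.237, -0.006], [0.237, 0.971, 0.001], [0.006, -0.0, -1.0]]
force: [-0.6, 0.9, -0.0]
opening: 0.002
```

Run:
```python
from rig import telemetry, eyes
import cv2,pickle
s=telemetry.read_state();print(s["time_s"],s["position"],s["tcp_rot"],s["force"],s["opening"])
c=eyes.capture("wrist");c["s"]=s;pickle.dump(c,open("w1.pkl","wb"));cv2.imwrite("pics/w1.png",c["pixels"]);print(c["T_tool_cam"])
```

```text
1.975 [ 0.57974617 -0.02306911  0.16990323] [[-9.71479431e-01  2.37059381e-01 -5.52853912e-03]
 [ 2.37056367e-01  9.71495152e-01  1.20372781e-03]
 [ 5.65630393e-03 -1.41178593e-04 -9.99983993e-01]] [-0.64459207  0.89942764 -0.04186175] 0.002024113953795303
[[ 8.39361100e-04 -9.54470984e-01 -2.98302590e-01  8.17980472e-02]
 [ 9.99999541e-01  6.63402311e-04  6.91118566e-04  2.95871311e-04]
 [-4.61757990e-04 -2.98303034e-01  9.54471103e-01 -1.62029132e-01]
 [ 0.00000000e+00  0.00000000e+00  0.00000000e+00  1.00000000e+00]]
```

View pics/w1.png

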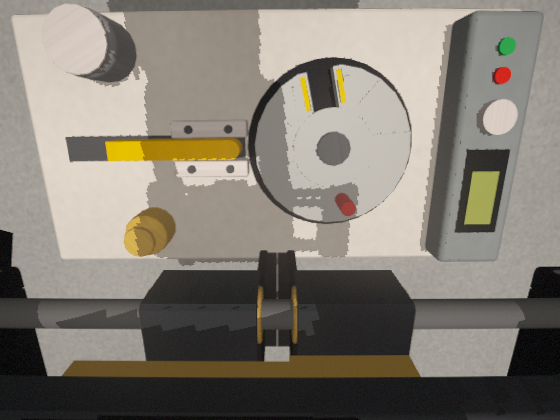

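Wrist view: hub (333,149), peg top about (349,210), slot mouth about (322,61), bar nose (241,149), bar tail (106,149). Next I compare these with the top-camera fix.

Run:
```python
from h import *
c=pickle.load(open("w1.pkl","rb"));s=c["s"]
T=np.eye(4);T[:3,:3]=s["tcp_rot"];T[:3,3]=s["position"];T=T@c["T_tool_cam"]
P={}
for n,u,v,z in [("hub",333,149,.054),("pegtop",349,208,.08),("pegbase",340,199,.048),("mouth",322,62,.048),("nose",241,149,.054),("tail",106,149,.054),("jar",74,38,.082),("wt",140,239,.075)]:
    P[n]=ray(c,(u,v),z,T);print(n,P[n].round(4))
a=lambda v:(np.linalg.norm(v[:2]).round(4),np.degrees(np.arctan2(v[1],v[0])).round(2))
h=P["hub"]
for n in("pegtop","mouth"):print(n,a(P[n]-h))
print("bar",a(P["nose"]-P["tail"]),"tail->hub",a(h-P["tail"]), "nose->hub",a(h-P["nose"]))
```

```text
hub [0.5419 0.0342 0.054 ]
pegtop [0.5861 0.0342 0.08  ]
pegbase [0.5869 0.0328 0.048 ]
mouth [0.4743 0.0395 0.048 ]
nose [ 0.524  -0.0393  0.054 ]
tail [ 0.4974 -0.1477  0.054 ]
jar [ 0.4222 -0.1265  0.082 ]
wt [ 0.5733 -0.1373  0.075 ]
pegtop (np.float64(0.0442), np.float64(0.05))
mouth (np.float64(0.0677), np.float64(175.52))
bar (np.float64(0.1116), np.float64(76.2)) tail->hub (np.float64(0.1873), np.float64(76.26)) nose->hub (np.float64(0.0757), np.float64(76.35))
```

Emit:
servo_tool:
  targets:
    - [[0.001, 0.015, 0.03], [0, 0, -0.15]]
    - [[0.001, 0.03, 0.06], [0, 0, -0.22]]
    - [[0.001, 0.03, 0.09], [0, 0, -0.22]]
    - [[0.001, 0.03, 0.11], [0, 0, -0.22]]
    - [[0.001, 0.03, 0.11], [0, 0, -0.22]]

```text
time_s: 2.65
position: [0.5859, 0.0088, 0.0623]
tcp_rot: [[-1.0, 0.016, -0.002], [0.016, 1.0, 0.001], [0.003, 0.001, -1.0]]
force: [0.1, -0.4, 1.1]
opening: 0.009
```

```bash
cat >> h.py <<'E'
def snap(n,crop=None,f=1):
    from rig import telemetry,eyes
    s=telemetry.read_state();c=eyes.capture("wrist");c["s"]=s
    pickle.dump(c,open(n+".pkl","wb"));im=c["pixels"]
    if crop: im=im[crop[1]:crop[3],crop[0]:crop[2]]
    cv2.imwrite(f"pics/{n}.png",cv2.resize(im,None,fx=f,fy=f,interpolation=cv2.INTER_CUBIC))
    R=s["tcp_rot"];print(s["time_s"],s["position"].round(4),"yaw_y",np.degrees(np.arctan2(R[1,1],R[0,1])).round(2),s["force"].round(2),s["moment"].round(2))
E
python3 - <<'E'
from h import *
snap("w2")
# arc rows
h=np.array([.541,.034]);y0=89.
rot=lambda a:np.array([[np.cos(a),-np.sin(a)],[np.sin(a),np.cos(a)]])
def F(t,d):t=np.radians(t);return h+.045*np.array([np.cos(t),np.sin(t)])-d*np.array([-np.sin(t),np.cos(t)])
f0=np.array([.586,.006]); yv=np.array([np.cos(np.radians(y0)),np.sin(np.radians(y0))]);xv=np.array([-yv[1],yv[0]])
for t in (-1,6,13,20,27,34,41,48,55,62,69,75):
    d=F(t,.021)-f0;print(t,round(d@xv,3),round(d@yv,3),round(-np.radians(t+1),3))
E
```

```text
2.65 [0.5859 0.0088 0.0623] yaw_y 89.11 [ 0.13 -0.39  1.13] [ 0.01  0.07 -0.02]
-1 0.0 0.006 -0.0
6 -0.002 0.012 -0.122
13 -0.003 0.018 -0.244
20 -0.004 0.024 -0.367
27 -0.004 0.03 -0.489
34 -0.003 0.036 -0.611
41 -0.002 0.042 -0.733
48 0.0 0.047 -0.855
55 0.003 0.053 -0.977
62 0.006 0.058 -1.1
69 0.01 0.062 -1.222
75 0.014 0.066 -1.326
```

View pics/w2.png

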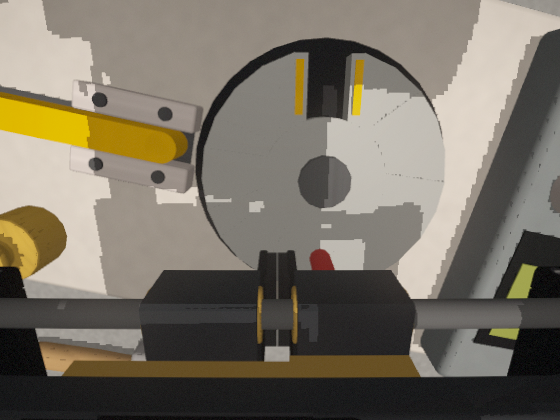

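The closed tip is just to the left of the peg in the image, on the peg's clockwise side. There is a small gap, about 5 mm at (298→309, 260), so I push along the arc, stopping short first.

Emit:
servo_tool:
  targets:
    - [[0, 0.004, 0], [0, 0, 0]]
    - [[-0.002, 0.01, 0], [0, 0, -0.12]]
    - [[-0.003, 0.016, 0], [0, 0, -0.24]]
    - [[-0.004, 0.022, 0], [0, 0, -0.37]]
    - [[-0.004, 0.028, 0], [0, 0, -0.49]]
    - [[-0.003, 0.034, 0], [0, 0, -0.61]]
    - [[-0.002, 0.04, 0], [0, 0, -0.73]]
    - [[0, 0.045, 0], [0, 0, -0.855]]
    - [[0.003, 0.051, 0], [0, 0, -0.98]]
    - [[0.006, 0.056, 0], [0, 0, -1.1]]
    - [[0.008, 0.058, 0], [0, 0, -1.16]]
    - [[0.008, 0.058, 0], [0, 0, -1.16]]

```text
time_s: 4.2
position: [0.5818, 0.066, 0.0642]
tcp_rot: [[-0.415, -0.91, 0.004], [-0.91, 0.415, -0.0], [-0.002, -0.004, -1.0]]
force: [1.2, -0.4, 0.5]
opening: 0.005
```

Run:
```python
from h import *
snap("w3")
```

```text
4.2 [0.5818 0.066  0.0642] yaw_y 155.48 [ 1.16 -0.41  0.55] [ 0.08 -0.17  0.01]
```

View pics/w3.png

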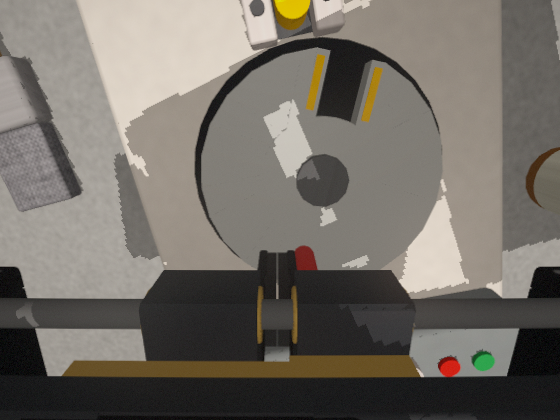

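Slot (mouth ≈ (351,55), end ≈ (339,118)) still points right of the bar's nose (293,8); hub (322,181), peg touching the tip (305,255).

```bash
cat >> h.py <<'E'
def pts(n,L):
    c=pickle.load(open(n+".pkl","rb"));s=c["s"]
    T=np.eye(4);T[:3,:3]=s["tcp_rot"];T[:3,3]=s["position"];T=T@c["T_tool_cam"]
    return {k:ray(c,(u,v),z,T) for k,u,v,z in L}
a=lambda v:(np.linalg.norm(v[:2]).round(4),np.degrees(np.arctan2(v[1],v[0])).round(2))
E
python3 - <<'E'
from h import *
P=pts("w3",[("hub",322,181,.054),("end",340.5,118,.045),("mouth",352,55,.048),("l1a",323,57,.048),("l1b",311,108,.048),("l2a",378,69,.048),("l2b",366,120,.048),("nose",293,18,.054),("pegtop",304,252,.08)])
for n in P:print(n,P[n].round(4))
h=P["hub"]
for n in("end","mouth","nose","pegtop"):print(n,a(P[n]-h))
print("lines",a(P["l1a"]-P["l1b"]),a(P["l2a"]-P["l2b"]))
E
```

```text
hub [0.5418 0.0343 0.054 ]
end [0.5201 0.0095 0.045 ]
mouth [ 0.5046 -0.0161  0.048 ]
l1a [ 0.5178 -0.0211  0.048 ]
l1b [ 0.5324 -0.0015  0.048 ]
l2a [ 0.4952 -0.0049  0.048 ]
l2b [0.509  0.0156 0.048 ]
nose [ 0.5251 -0.0416  0.054 ]
pegtop [0.5634 0.0561 0.08  ]
end (np.float64(0.0329), np.float64(-131.27))
mouth (np.float64(0.0627), np.float64(-126.43))
nose (np.float64(0.0777), np.float64(-102.44))
pegtop (np.float64(0.0307), np.float64(45.29))
lines (np.float64(0.0244), np.float64(-126.68)) (np.float64(0.0247), np.float64(-123.97))
```

Emit:
servo_tool:
  targets:
    - [[0, 0.005, 0], [0, 0, -0.06]]
    - [[-0.001, 0.01, 0], [0, 0, -0.12]]
    - [[-0.001, 0.014, 0], [0, 0, -0.18]]
    - [[-0.001, 0.017, 0], [0, 0, -0.2]]
    - [[-0.001, 0.017, 0], [0, 0, -0.2]]

```text
time_s: 4.88
position: [0.5623, 0.0918, 0.0604]
tcp_rot: [[-0.252, -0.968, 0.0], [-0.967, 0.252, -0.042], [0.041, -0.011, -0.999]]
force: [-0.8, 2.4, 0.5]
opening: 0.006
```

Run:
```python
from h import *
snap("w4",(180,0,480,270),2.6)
```

```text
4.875 [0.5623 0.0918 0.0604] yaw_y 165.41 [-0.81  2.4   0.54] [ 0.65  0.06 -0.06]
```

View pics/w4.png

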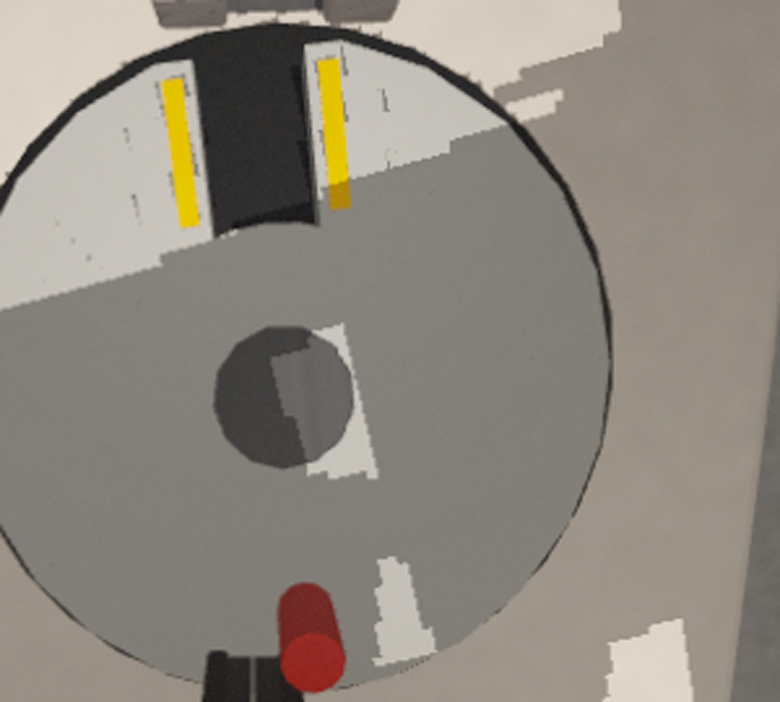

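The measured TCP is 17 mm off in y and tilted, which I did not command. I'll check the state before anything else.

Emit:
servo_tool:
  targets:
    - [[0, 0, 0], [0, 0, 0]]
    - [[0, 0, 0], [0, 0, 0]]

```text
time_s: 5.18
position: [0.5639, 0.0901, 0.0606]
tcp_rot: [[-0.253, -0.967, 0.003], [-0.967, 0.253, -0.043], [0.041, -0.013, -0.999]]
force: [1.3, 2.0, 0.1]
opening: 0.007
```

Run:
```python
from h import *
from rig import telemetry
snap("w5",(180,0,480,270),2.6)
s=telemetry.read_state();print(s["joint_positions"].round(2),s["qvel"].round(2));print(s["tcp_rot"].round(3),s["tau"].round(2))
P=pts("w4",[("hub",180+284/2.6,397/2.6,.054),("l1a",180+173/2.6,78/2.6,.048),("l1b",180+190/2.6,226/2.6,.048),("l2a",180+329/2.6,58/2.6,.048),("l2b",180+341/2.6,207/2.6,.048),("pegtop",180+313/2.6,662/2.6,.08)])
for n in P:print(n,P[n].round(4))
h=P["hub"]
print("lines",a(P["l1a"]-P["l1b"]),a(P["l2a"]-P["l2b"]),"mid",a((P["l1a"]+P["l2a"])/2-h),a((P["l1b"]+P["l2b"])/2-h),"peg",a(P["pegtop"]-h))
```

```text
5.175 [0.5639 0.0901 0.0606] yaw_y 165.36 [1.26 1.97 0.1 ] [ 0.42 -0.03 -0.  ]
[  -0.79   39.48   96.88   -3.62   43.5  -163.52] [-0.12 -0.08 -0.15 -0.26 -0.13 -0.02]
[[-0.253 -0.967  0.003]
 [-0.967  0.253 -0.043]
 [ 0.041 -0.014 -0.999]] [-4.300e-01 -4.358e+01 -9.880e+00 -4.000e-01  2.600e-01 -1.000e-02]
hub [0.5415 0.0345 0.054 ]
l1a [ 0.5472 -0.0269  0.048 ]
l1b [ 0.5511 -0.0011  0.048 ]
l2a [ 0.5185 -0.0228  0.048 ]
l2b [0.5222 0.0029 0.048 ]
pegtop [0.5479 0.079  0.08  ]
lines (np.float64(0.0261), np.float64(-98.58)) (np.float64(0.026), np.float64(-98.27)) mid (np.float64(0.06), np.float64(-98.29)) (np.float64(0.034), np.float64(-98.19)) peg (np.float64(0.0449), np.float64(81.82))
```

Joint 6 has reached its range limit (−163.5°), which explains the tilt. The slot is about 5° past the target (−98.4° against −103.2°). I'll lift, unwind the wrist, and nudge the peg back from the other side.

Emit:
servo_tool:
  targets:
    - [[0, -0.003, -0.03], [0, 0, 0.05]]
    - [[0, -0.003, -0.08], [0, 0, 0.2]]
    - [[0, -0.003, -0.08], [0, 0, 0.38]]
    - [[0, -0.003, -0.08], [0, 0, 0.56]]
    - [[0, -0.003, -0.08], [0, 0, 0.74]]
    - [[0, -0.003, -0.08], [0, 0, 0.92]]
    - [[0, -0.003, -0.08], [0, 0, 1.1]]
    - [[0, -0.003, -0.08], [0, 0, 1.28]]
    - [[0, -0.003, -0.08], [0, 0, 1.46]]
    - [[0, -0.003, -0.08], [0, 0, 1.58]]
    - [[0, -0.003, -0.08], [0, 0, 1.58]]

```text
time_s: 6.6
position: [0.5661, 0.0922, 0.1405]
tcp_rot: [[-0.965, 0.26, 0.002], [0.26, 0.965, -0.044], [-0.013, -0.042, -0.999]]
force: [0.5, -0.3, -0.3]
opening: 0.002
```

Run:
```python
from h import *
from rig import telemetry
snap("w6")
print(telemetry.read_state()["joint_positions"].round(1),telemetry.read_state()["tcp_rot"].round(3))
```

```text
6.6 [0.5661 0.0922 0.1405] yaw_y 74.89 [ 0.52 -0.33 -0.28] [0.01 0.02 0.01]
[ -0.5  32.6  93.7  -3.1  53.6 -73.6] [[-0.966  0.26   0.002]
 [ 0.26   0.965 -0.044]
 [-0.013 -0.042 -0.999]]
```

View pics/w6.png

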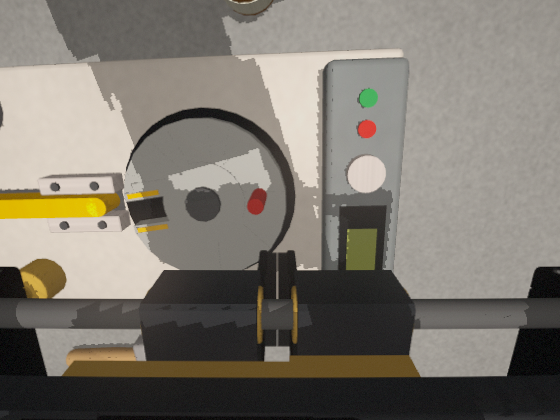

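Run:
```python
from h import *
P=pts("w6",[("hub",203,204,.054),("l1a",129,197,.048),("l1b",158,192,.048),("l2a",137,230,.048),("l2b",167,227,.048),("pegtop",256,207,.08),("nose",106,207,.054),("b0",10,207,.054)])
for n in P:print(n,P[n].round(4))
h=P["hub"]
print("lines",a(P["l1a"]-P["l1b"]),a(P["l2a"]-P["l2b"]),"mid",a((P["l1a"]+P["l2a"])/2-h),a((P["l1b"]+P["l2b"])/2-h),"peg",a(P["pegtop"]-h),"nose",a(P["nose"]-h),a(P["b0"]-h))
R=pickle.load(open("w6.pkl","rb"))["s"]["tcp_rot"];p=np.array([.5661,.0922,.1405])
for t in([.522,.085,.12],[.522,.085,.061],[.534,.0822,.061]): print((R.T@(np.array(t)-p)).round(4))
```

```text
hub [0.5413 0.036  0.054 ]
l1a [ 0.5222 -0.0225  0.048 ]
l1b [0.5242 0.0021 0.048 ]
l2a [ 0.5502 -0.0271  0.048 ]
l2b [ 0.5539 -0.0015  0.048 ]
pegtop [0.5469 0.0803 0.08  ]
nose [ 0.5243 -0.0405  0.054 ]
b0 [ 0.5043 -0.1189  0.054 ]
lines (np.float64(0.0246), np.float64(-94.83)) (np.float64(0.0258), np.float64(-98.24)) mid (np.float64(0.061), np.float64(-94.85)) (np.float64(0.0358), np.float64(-93.63)) peg (np.float64(0.0446), np.float64(82.83)) nose (np.float64(0.0784), np.float64(-102.56)) (np.float64(0.1592), np.float64(-103.47))
[ 0.041  -0.0176  0.0207]
[ 0.0417 -0.0151  0.0797]
[ 0.0294 -0.0147  0.0798]
```

Emit:
servo_tool:
  targets:
    - [[0.02, -0.01, 0.0], [-0.02, 0.006, 0]]
    - [[0.042, -0.0175, 0.01], [-0.042, 0.013, 0]]
    - [[0.042, -0.0165, 0.04], [-0.042, 0.013, 0]]
    - [[0.042, -0.015, 0.079], [-0.042, 0.013, 0]]
    - [[0.042, -0.015, 0.079], [-0.042, 0.013, 0]]
    - [[0.035, -0.015, 0.079], [-0.042, 0.013, 0]]
    - [[0.03, -0.015, 0.079], [-0.042, 0.013, 0]]
    - [[0.028, -0.015, 0.079], [-0.042, 0.013, 0]]
    - [[0.028, -0.015, 0.079], [-0.042, 0.013, 0]]

```text
time_s: 7.78
position: [0.5367, 0.0823, 0.0628]
tcp_rot: [[-0.965, 0.261, 0.003], [0.261, 0.965, 0.0], [-0.003, 0.001, -1.0]]
force: [0.2, 0.8, 0.1]
opening: 0.006
```

Run:
```python
from h import *
snap("w7",(0,40,320,280),2.4)
```

```text
7.775 [0.5367 0.0823 0.0628] yaw_y 74.86 [0.21 0.85 0.07] [ 0.02 -0.01 -0.01]
```

View pics/w7.png

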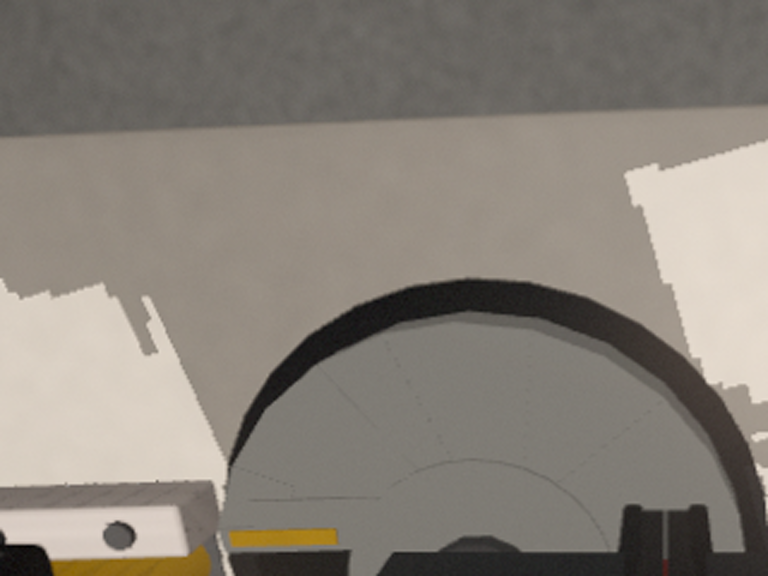

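The slot's upper yellow line runs (230,538)–(337,538). The deck edge ((0,135)–(768,105)) tilts about 2°. I convert both to world angles.

Run:
```python
from h import *
g=lambda k,u,v,z:(k,u/2.4,40+v/2.4,z)
P=pts("w7",[g("a",231,531,.048),g("b",337,530,.048),g("a2",231,546,.048),g("b2",337,544,.048),g("e0",0,135,.03),g("e1",760,106,.03),g("r0",0,490,.048),g("r1",205,482,.048)])
print(a(P["a"]-P["b"]),a(P["a2"]-P["b2"]),"edge",a(P["e0"]-P["e1"]),"rail",a(P["r0"]-P["r1"]))
h=np.array([.5415,.0345]);m=(P["a"]+P["a2"])/2;n=(P["b"]+P["b2"])/2
for t in(-98,-100,-102,-103,-104,-106):
    d=np.array([np.cos(np.radians(t)),np.sin(np.radians(t))]);x=np.array([d[1],-d[0]]);print(t,((m[:2]-h)@x).round(4),((n[:2]-h)@x).round(4))
```

```text
(np.float64(0.0259), np.float64(-104.38)) (np.float64(0.0262), np.float64(-103.77)) edge (np.float64(0.1757), np.float64(-103.32)) rail (np.float64(0.0505), np.float64(-102.63))
-98 0.0193 0.0166
-100 0.0173 0.0154
-102 0.0152 0.0143
-103 0.0142 0.0137
-104 0.0131 0.0131
-106 0.011 0.0119
```

Slot aligned within about 1° of the deck. Now I back off, lift, and go behind the bar's tail.

Emit:
servo_tool:
  targets:
    - [[0.007, 0, 0], [0, 0, 0]]
    - [[0.007, 0, -0.04], [0, 0, 0]]
    - [[0.007, 0, -0.077], [0, 0, 0]]
    - [[0.0, -0.04, -0.077], [0, 0, -0.03]]
    - [[-0.006, -0.08, -0.077], [0, 0, -0.03]]
    - [[-0.012, -0.13, -0.077], [0, 0, -0.03]]
    - [[-0.018, -0.18, -0.077], [0, 0, -0.03]]
    - [[-0.024, -0.23, -0.077], [0, 0, -0.03]]
    - [[-0.024, -0.275, -0.077], [0, 0, -0.03]]
    - [[-0.024, -0.275, -0.04], [0, 0, -0.03]]
    - [[-0.024, -0.275, -0.0], [0, 0, -0.03]]
    - [[-0.024, -0.275, 0.0], [0, 0, -0.03]]

```text
time_s: 9.32
position: [0.4845, -0.188, 0.0595]
tcp_rot: [[-0.972, 0.233, -0.005], [0.233, 0.972, 0.005], [0.006, 0.003, -1.0]]
force: [-1.4, 0.5, 0.6]
opening: 0.007
```

Run:
```python
from h import *
snap("w8")
```

```text
9.325 [ 0.4845 -0.188   0.0595] yaw_y 76.53 [-1.42  0.46  0.55] [0.   0.02 0.02]
```

View pics/w8.png

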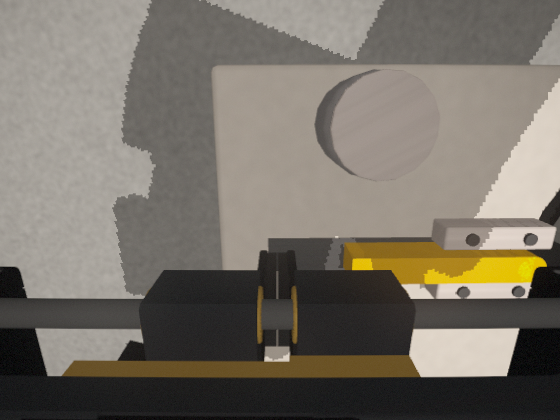

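Run:
```python
from h import *
snap("w9",(330,210,560,300),3.4)
c=pickle.load(open("w9.pkl","rb"))
P=pts("w9",[("t",352,255,.054),("b",352,282,.054),("t2",440,255,.054),("b2",440,282,.054),("rail1",440,248,.048)])
x=np.array([.9738,-.2275]);p=c["s"]["position"][:2]
for n in P:print(n,P[n].round(4),"lat vs TCP",((P[n][:2]-p)@x).round(4))
print("hub lat",(np.array([.5415,.0345])-p)@x)
```

```text
9.375 [ 0.4859 -0.1887  0.0611] yaw_y 76.56 [-0.31  0.36 -0.26] [ 0.02 -0.   -0.05]
t [ 0.4913 -0.1468  0.054 ] lat vs TCP -0.0043
b [ 0.5078 -0.1496  0.054 ] lat vs TCP 0.0124
t2 [ 0.5028 -0.0992  0.054 ] lat vs TCP -0.0039
b2 [ 0.5197 -0.1007  0.054 ] lat vs TCP 0.0129
rail1 [ 0.5018 -0.0963  0.048 ] lat vs TCP -0.0055
hub lat 0.003377352705274227
```

View pics/w9.png

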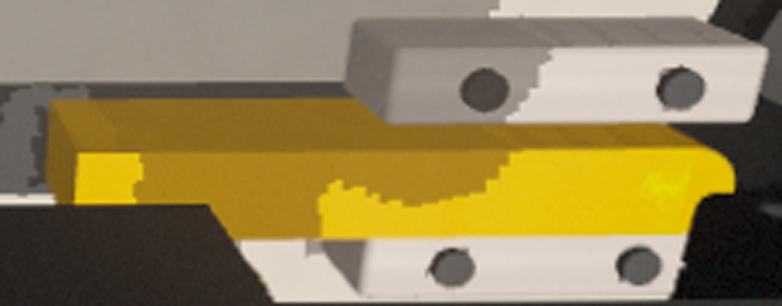

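The bar's top face sits 3.5 mm to the −tool-x side of the TCP. The tail is 43 mm ahead along tool y. I correct sideways, lower, and push slowly.

Emit:
servo_tool:
  targets:
    - [[-0.0035, 0, 0], [0, 0, 0]]
    - [[-0.0035, 0, 0.011], [0, 0, 0]]
    - [[-0.0035, 0, 0.021], [0, 0, 0]]
    - [[-0.0035, 0.01, 0.021], [0, 0, 0]]
    - [[-0.0035, 0.02, 0.021], [0, 0, 0]]
    - [[-0.0035, 0.028, 0.021], [0, 0, 0]]
    - [[-0.0035, 0.034, 0.021], [0, 0, 0]]
    - [[-0.0035, 0.04, 0.021], [0, 0, 0]]
    - [[-0.0035, 0.045, 0.021], [0, 0, 0]]
    - [[-0.0035, 0.05, 0.021], [0, 0, 0]]
    - [[-0.0035, 0.055, 0.021], [0, 0, 0]]
    - [[-0.0035, 0.058, 0.021], [0, 0, 0]]

```text
time_s: 10.92
position: [0.5041, -0.1336, 0.0409]
tcp_rot: [[-0.973, 0.232, 0.001], [0.232, 0.973, 0.0], [-0.001, 0.001, -1.0]]
force: [-1.3, -3.0, 1.6]
opening: 0.004
```

Emit:
servo_tool:
  targets:
    - [[0, 0.002, 0], [0, 0, 0]]
    - [[0, 0.005, 0], [0, 0, 0]]
    - [[0, 0.008, 0], [0, 0, 0]]
    - [[0, 0.01, 0], [0, 0, 0]]
    - [[0, 0.012, 0], [0, 0, 0]]

```text
time_s: 11.55
position: [0.5068, -0.122, 0.0409]
tcp_rot: [[-0.973, 0.232, 0.001], [0.232, 0.973, 0.0], [-0.001, 0.001, -1.0]]
force: [-0.4, -3.4, 3.1]
opening: 0.003
```

Run:
```python
from h import *
snap("w10")
```

```text
11.55 [ 0.5068 -0.122   0.0409] yaw_y 76.56 [-0.44 -3.37  3.11] [-0.56  0.06 -0.03]
```

View pics/w10.png

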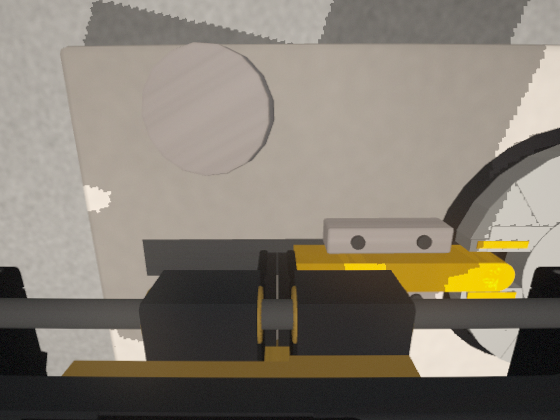

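Nose (514,274) is inside the slot between the yellow lines (502,244)/(490,295), pushing at about 3 N. I go on until the force rises.

Emit:
servo_tool:
  targets:
    - [[0, 0.002, 0], [0, 0, 0]]
    - [[0, 0.004, 0], [0, 0, 0]]
    - [[0, 0.005, 0], [0, 0, 0]]
    - [[0, 0.006, 0], [0, 0, 0]]

```text
time_s: 12.1
position: [0.508, -0.1161, 0.0408]
tcp_rot: [[-0.973, 0.232, 0.001], [0.232, 0.973, 0.001], [-0.001, 0.001, -1.0]]
force: [-1.0, -3.5, 3.2]
opening: 0.002
```

Emit:
servo_tool:
  targets:
    - [[0, 0.001, 0], [0, 0, 0]]
    - [[0, 0.002, 0], [0, 0, 0]]

```text
time_s: 12.35
position: [0.5085, -0.1142, 0.0408]
tcp_rot: [[-0.973, 0.232, 0.001], [0.232, 0.973, 0.001], [-0.001, 0.001, -1.0]]
force: [-1.1, -4.5, 3.0]
opening: 0.006
```

Emit:
servo_tool:
  targets:
    - [[0, 0.001, 0], [0, 0, 0]]
    - [[0, 0.002, 0], [0, 0, 0]]

```text
time_s: 12.6
position: [0.5088, -0.1139, 0.0408]
tcp_rot: [[-0.973, 0.23, 0.001], [0.23, 0.973, -0.002], [-0.001, -0.002, -1.0]]
force: [-3.7, -11.1, 2.2]
opening: 0.004
```

Emit:
servo_tool:
  targets:
    - [[0, 0.001, 0], [0, 0, 0]]
    - [[0, 0.0015, 0], [0, 0, 0]]

```text
time_s: 12.85
position: [0.5093, -0.1139, 0.0409]
tcp_rot: [[-0.973, 0.229, 0.001], [0.229, 0.973, -0.004], [-0.002, -0.004, -1.0]]
force: [-4.3, -15.7, 2.2]
opening: 0.005
```

The force rises to 16 N with no further motion, at the expected home distance (s≈0.152 m). I back off, lift clear and check.

Emit:
servo_tool:
  targets:
    - [[0, -0.01, 0], [0, 0, 0]]
    - [[0, -0.03, 0], [0, 0, 0]]
    - [[0, -0.03, -0.04], [0, 0, 0]]
    - [[0, -0.03, -0.09], [0, 0, 0]]
    - [[-0.03, -0.0, -0.12], [0, 0, 0]]
    - [[-0.06, 0.05, -0.15], [0, 0, 0]]
    - [[-0.06, 0.09, -0.15], [0, 0, 0]]
    - [[-0.06, 0.09, -0.15], [0, 0, 0]]

```text
time_s: 13.85
position: [0.5883, -0.0336, 0.1907]
tcp_rot: [[-0.974, 0.228, 0.0], [0.228, 0.974, 0.003], [0.0, 0.003, -1.0]]
force: [0.1, -0.3, -1.4]
opening: 0.006
```

Run:
```python
from h import *
snap("w11",(60,20,420,260),2.2)
```

```text
13.85 [ 0.5883 -0.0336  0.1907] yaw_y 76.8 [ 0.09 -0.33 -1.4 ] [-0.02  0.05  0.02]
```

The viewing limit is reached, so I check numerically with a colour segmentation of the bar and the slot lines.

Run:
```python
from h import *
im=pickle.load(open("w11.pkl","rb"))["pixels"]
hsv=cv2.cvtColor(im,cv2.COLOR_BGR2HSV)
m=cv2.inRange(hsv,(20,150,50),(32,255,255));m[262:]=0
n,_,st,ce=cv2.connectedComponentsWithStats(m)
for i in range(1,n):
    if st[i,4]>25:
        x,y,w,h,A=st[i];P=pts("w11",[("l",x,ce[i][1],.054),("r",x+w,ce[i][1],.054)])
        print(st[i],ce[i].round(1),P["l"].round(4),P["r"].round(4))
        H=np.array([.5415,.0345]);d=np.array([.2275,.9738]);X=np.array([.9738,-.2275])
        print("  deck y l,r",[(60+1e3*((p[:2]-H)@d)).round(1) for p in P.values()],"deck x",[(1e3*((p[:2]-H)@X)).round(1) for p in P.values()])
r=cv2.inRange(hsv,(0,120,50),(8,255,255))|cv2.inRange(hsv,(172,120,50),(180,255,255));r[262:]=0
n,_,st,ce=cv2.connectedComponentsWithStats(r)
print([(st[i],ce[i].round(1)) for i in range(1,n) if st[i,4]>25])
# predicted pixel of hub-frame points
c=pickle.load(open("w11.pkl","rb"));s=c["s"];T=np.eye(4);T[:3,:3]=s["tcp_rot"];T[:3,3]=s["position"];T=T@c["T_tool_cam"]
for k,yy,z in(("slotend",27,.048),("tailhome",-83,.054),("peghome top",105,.08),("peghome base",105,.048)):print(k,proj(c,[*(H+d*(yy-60)/1e3),z],T).round(1))
```

```text
[272 114  29   4 116] [286.  115.5] [ 0.5137 -0.0195  0.054 ] [0.5194 0.0048 0.054 ]
  deck y l,r [np.float64(1.1), np.float64(26.0)] deck x [np.float64(-14.8), np.float64(-14.8)]
[ 176  124  126   20 2440] [238.4 133.7] [ 0.5094 -0.1045  0.054 ] [0.5345 0.0024 0.054 ]
  deck y l,r [np.float64(-82.7), np.float64(27.2)] deck x [np.float64(0.3), np.float64(0.5)]
[272 147  28   5 114] [285.5 149.5] [ 0.5418 -0.0262  0.054 ] [ 0.5475 -0.0021  0.054 ]
  deck y l,r [np.float64(1.0), np.float64(25.7)] deck x [np.float64(14.1), np.float64(14.1)]
[ 141  196   40   38 1004] [159.6 213.5] [ 0.5715 -0.1594  0.054 ] [ 0.5801 -0.1228  0.054 ]
  deck y l,r [np.float64(-122.0), np.float64(-84.4)] deck x [np.float64(73.3), np.float64(73.3)]
[(array([490,  57,  17,  16, 219], dtype=int32), array([498.1,  64.6])), (array([384, 128,  25,  16, 297], dtype=int32), array([396.2, 134.8]))]
slotend [301.3 132.6]
tailhome [175.6 133.3]
peghome top [401.6 135.6]
peghome base [388.8 132.8]
```

Run:
```python
from rig import order
print(order.hand_in())
```

```text
the job is handed in; nothing more can be done
None
```

I turned the disc by its red peg until the slot lined up with the yellow bar. Then I pushed the bar's tail until it stopped fully home, backed off clear of everything and handed the job in at about 14 s.

**Last checks:**
- **Bar:** the nose measured y = 27 mm in the deck's frame, where home is 27. The tail measured −83 mm, where home is −83. The bar sits about 0.4 mm off the centre line.
- **Home stop:** the pushing force rose to about 16 N with no further motion.
- **Slot:** its yellow lines lie evenly at ±14.5 mm about the bar, and the peg is where it should be.
- **Clear of everything:** the tool stopped about 190 mm above the bench, with the force readings near zero.

**What went wrong or was left unchecked:**
- **Overshoot:** on the first push the last joint ran almost to its range limit (−163.5° of −163.6°). The tool tilted and the disc went about 5° too far. I unwound the wrist and nudged the peg back from the other side, leaving the slot within about 1° of the deck.
- **Final look:** I had used all 12 pictures, so the last check was by image code rather than by eye.
- **Bystanders:** in that last image the weight measured about where it started. I did not re-measure the jar, bottle or brush, but no move went near them.

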